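# Put three battery packs on charge in bay order

## Robot

A 6-joint arm with a two-finger parallel gripper is mounted at the origin on the work surface. World frame = base frame: x ahead of the robot, y to its left, z up, the work surface at z = 0. Lengths are in m, angles in rad, forces in N, time in s.
With the tool pointing down it reaches from about 0.35 to 0.85 m from the base axis. Payload 8.1 kg.
Tool frame: the origin (TCP) lies on the centre line of the jaws, within the pads' length; the fingertips stand robot.tips_ahead ahead of it and the grasp point (between the pads) lies 6 mm ahead of it (robot.tips_ahead is the distance from the TCP to the fingertips, in m); z points along the fingers, y is the line along which they close (so a half turn about z gives the same grasp; the last joint's range is limited). The gripper opens to 93 mm and grips with 3 to 60 N. Pads are 15 mm wide; open, the fingers measure 128 mm over their backs; the gripper's body (75 mm by 188 mm) begins 65 mm behind the grasp point.
Start: joints at [1.031, 0.13, 1.488, -0, 1.523, -0.085], TCP at [0.264, 0.539, 0.244] pointing down, gripper open.
Joint ranges: [-2.96, 2.96], [-0.89, 2.26], [0.02, 2.5], [-1.34, 4.48], [0, 2.73], [-2.66, 2.66]. Speed limits (rad/s): [2.39, 2.39, 2.79, 3.14, 3.14, 3.14].

## Interface

Orientations are given as a rotation vector (axis times angle).
In Python, from plant import robot gives the robot as it stands.
- The arm moves only by the tool apply_moves, never from a script. Its arguments are lists of equal length, an entry for each row: "delta_pos": the shift along the tool's x, y, z in cm, a list of three; "twist": the turn about the tool's z in rad. A call has 1 to 8 rows; each row shifts and turns the commanded pose from where the row before left it, along the tool's axes as they then stand; what a row does not reach is not made up. A row lasts 1/8 s, in which the tool goes at most 62.5 mm and 10.7 degrees, less where a joint would pass 70% of its speed; a pose out of reach is approached as far as the arm can. A call with a gripper value outside its range is refused whole. "gripper" is the finger opening in cm, from 0 to 9.3, set as the call begins (left out, the last holds). The fingers move at their own pace and stop on an object; "squeeze" is the grip in N (left out, the last holds). Time passes only in rows, so rows that do not move let the fingers close. It gives the time, the measured TCP pose, the force, the opening and the grip force at its end, in the units of the state.
- robot.read_state(): the state, without advancing time (a new reading comes with each control period).
- robot.read_camera(name): name is "scene" or "top" or "wrist"; returns a dict with "frame" (384x512x3 uint8, red, green, blue), "vertical_fov" (degrees; the focal length in pixels is half the picture's height over the tangent of half this angle, whatever the lens; pixels are square), "cx", "cy" (the principal point, pixels), "R" (3x3) and "t" (3): a world point X has camera coordinates R X + t. Camera axes: x right, y down, z forward; pixel columns grow to the right and rows downward; lengths in m; the calibration is good to about 2 mm. The wrist camera is an equidistant fisheye: a pixel r from the principal point sees the ray r / f radians off the axis. A picture is of the moment at which its call begins. There is no depth.
- robot.close_job(): hands the job in; it is judged then, once.
The state is a dict: "t": time; "q": joint angles; "dq": joint speeds; "joint_torque": joint torques, N m; "tool_pos": TCP position; "orientation": TCP orientation; "force": force on the tool from outside, world axes, zero at the start; "wrist_torque": the same for the moment, N m; "opening": finger opening in m; "gripper_force": force on a finger pad.
Only numpy, scipy, OpenCV 4.12 (cv2) and the standard library are available. Lean on these libraries where they do the work, as an engineer would, in place of code of your own. Each camera call takes 0.05 s, during which the arm holds its last target. There are 200 camera calls.

## Task

Put the three tool battery packs on charge: slide one along the bench into each charging bay until it is fully home against the stop, filling the bay marked with one bar first, then the bay with two bars, then the bay with three. Any pack may go in any bay; keep the packs upright, and leave the paint tin, hammer and mug where they are.

Things in the scene. Friction and masses are not known exactly. Their poses are not given: they have to be found in the camera images.
- bay1: Charging bay number 1, marked by 1 raised aluminium bar (40 x 10 x 6 mm, lying along x) on top of its black back block. Origin, on the bench: exactly where a pack's origin lies when fully home. x points INTO the bay (packs slide in along +x), z up. The stop (front of the back block) is at x = 55 mm; the block reaches x = 115 mm, is 88 mm wide, 60 mm high.
- bay2: Charging bay number 2, marked by 2 raised aluminium bars (40 x 10 x 6 mm, lying along x) on top of its black back block. Origin, on the bench: exactly where a pack's origin lies when fully home. x points INTO the bay (packs slide in along +x), z up. The stop (front of the back block) is at x = 55 mm; the block reaches x = 115 mm, is 88 mm wide, 60 mm high.
- bay3: Charging bay number 3, marked by 3 raised aluminium bars (40 x 10 x 6 mm, lying along x) on top of its black back block. Origin, on the bench: exactly where a pack's origin lies when fully home. x points INTO the bay (packs slide in along +x), z up. The stop (front of the back block) is at x = 55 mm; the block reaches x = 115 mm, is 88 mm wide, 60 mm high.
- bay1_mouth (a point): Middle of the open front of bay 1, on the bench, at x = -50 mm in the bay. Its side walls are 28 mm high: the flare is 88 mm wide here, narrowing to 74 mm at x = -20 mm, then straight to the stop. From x = -10 mm inwards lips, 22 to 28 mm above the bench and 57 mm apart, overhang a pack's foot, so packs enter only by sliding. No raised floor.
- bay2_mouth (a point): Middle of the open front of bay 2, on the bench, at x = -50 mm in the bay. Its side walls are 28 mm high: the flare is 88 mm wide here, narrowing to 74 mm at x = -20 mm, then straight to the stop. From x = -10 mm inwards lips, 22 to 28 mm above the bench and 57 mm apart, overhang a pack's foot, so packs enter only by sliding. No raised floor.
- bay3_mouth (a point): Middle of the open front of bay 3, on the bench, at x = -50 mm in the bay. Its side walls are 28 mm high: the flare is 88 mm wide here, narrowing to 74 mm at x = -20 mm, then straight to the stop. From x = -10 mm inwards lips, 22 to 28 mm above the bench and 57 mm apart, overhang a pack's foot, so packs enter only by sliding. No raised floor.
- dock: Fixed aluminium rail joining the three bays, which stand side by side 98 mm apart in an order that changes. Origin: on the bench, at the middle bay's home point; x points into the bays. The rail is 50 x 310 x 45 mm, centred at x = 140 mm.
- pack_a: Cordless-tool battery pack, 0.6 kg, one of three alike: a black foot 110 (x) x 68 (y) x 18 mm high, and on it a grey, black-ribbed body 100 x 48 mm reaching 64 mm above the bench. Origin: centre of its underside; x along its length, z up. At the start it stands on the bench with its x axis roughly along the bays' x axis.
- pack_b: Cordless-tool battery pack, 0.6 kg, one of three alike: a black foot 110 (x) x 68 (y) x 18 mm high, and on it a grey, black-ribbed body 100 x 48 mm reaching 64 mm above the bench. Origin: centre of its underside; x along its length, z up. At the start it stands on the bench with its x axis roughly along the bays' x axis.
- pack_c: Cordless-tool battery pack, 0.6 kg, one of three alike: a black foot 110 (x) x 68 (y) x 18 mm high, and on it a grey, black-ribbed body 100 x 48 mm reaching 64 mm above the bench. Origin: centre of its underside; x along its length, z up. At the start it stands on the bench with its x axis roughly along the bays' x axis.
- tin: Bystander: closed steel paint tin, 84 mm across, 110 mm high, standing behind the bays. Origin: centre of its underside, z up.
- hammer: Bystander: hammer lying on the bench at the right, 260 mm long along its x axis. Origin: under its middle.
- mug: Bystander: white mug, 80 mm across, 90 mm high, standing at the left. Origin: centre of its underside, z up.

How it is judged:
By the outcome, as a careful person would: the job done as asked, in the order asked, and still so for the second after the job is handed in, with the robot touching nothing.
It also fails if it takes over 72 s, if anything falls off the work surface, if the arm or the gripper's body presses on something with over 40 N, if the wrist force passes 120 N, or if a joint passes its speed limit or range.

## Working session

There is one attempt and no reset: what is moved stays moved. The work goes in short steps, Python scripts to look and compute and a tool call to move; the robot and the scene stay as the last step left them, time stands still between calls to the robot, and variables do not carry over. Pictures are saved under pics/ and viewed, at most 10 in all, crops included, and the job is handed in when it is done.

Besides the shell and the picture viewer there is one more tool, called after "Request:" as name(argument=value, ...), one argument or row to a line, values as JSON. apply_moves: Moves the arm, as the interface text tells. Its arguments: {"type":"object","properties":{"delta_pos":{"type":"array"},"twist":{"type":"array"},"gripper":{"type":"number"},"squeeze":{"type":"number"}},"required":["delta_pos","twist"]}

```bash
ls; mkdir -p pics
python3 - <<'E'
from plant import robot
import cv2
s=robot.read_state(); print(s['t'],s['tool_pos'],s['orientation'],robot.tips_ahead)
for n in ("top","scene"):
    c=robot.read_camera(n); cv2.imwrite(f"pics/{n}1.png",cv2.resize(c["frame"][:,:,::-1],(800,600),interpolation=cv2.INTER_CUBIC))
    print(n,c["vertical_fov"],c["cx"],c["cy"],c["R"],c["t"])
E
```

```text
pics
0.0 [0.26327362 0.53858024 0.24260139] [-7.08107008e-01 -3.06016374e+00  2.73127536e-03] 0.025
top 56.110446830974446 252.295548917783 187.75962417909975 [[-0.00193287 -0.99999565  0.00222815]
 [-0.98730849  0.0015545  -0.15880657]
 [ 0.15880242 -0.00250683 -0.9873072 ]] [0.01348782 0.53463608 1.04131288]
scene 44.37797710241681 252.7038352657325 197.43048180320193 [[ 0.47119759  0.88186481 -0.0169495 ]
 [ 0.46697115 -0.26572207 -0.84340366]
 [-0.74827186  0.38949484 -0.53701302]] [-0.23610716 -0.22209427  1.72486196]
```

View pics/top1.png

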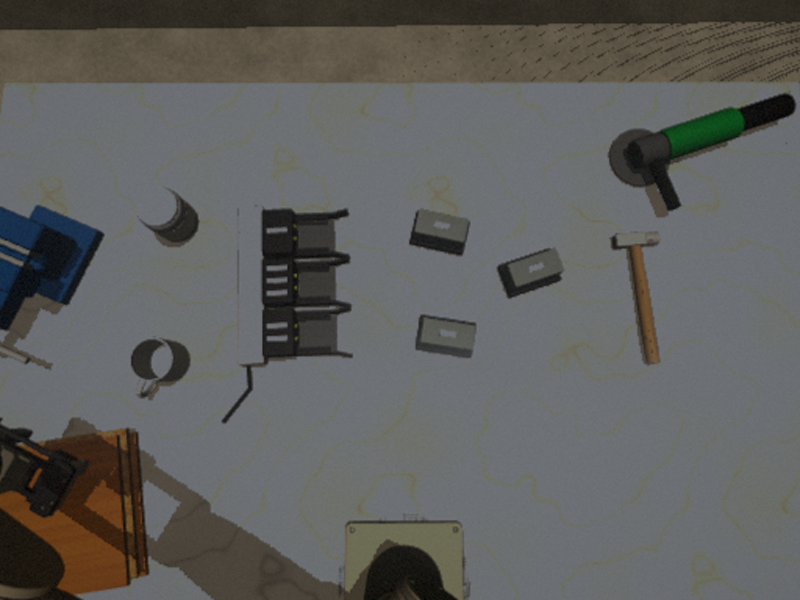

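View pics/scene1.png

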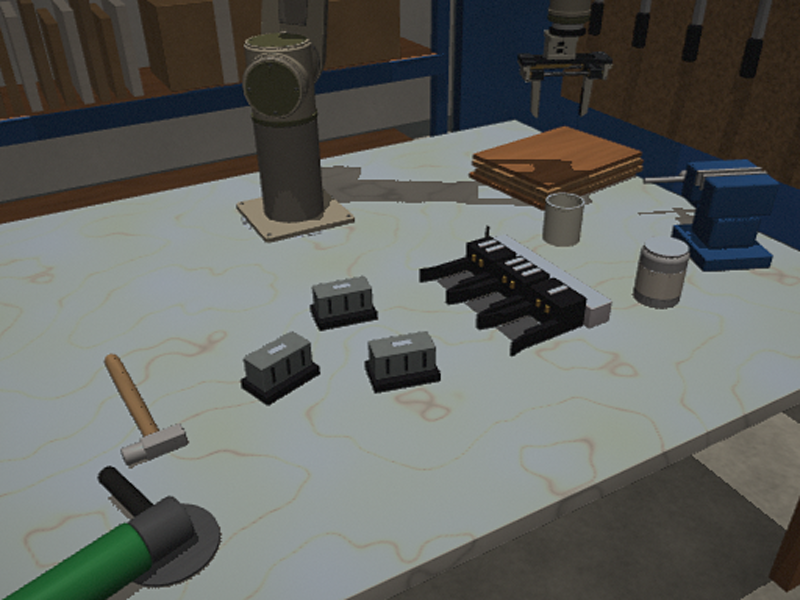

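The top view shows the dock at (240–350, 205–360), with bays from the far side reading 1, 3, 2 bars. The packs are at about (440,230), (530,270) and (447,335). The scene view agrees. I'll enlarge to measure.

Run:
```python
from plant import robot
import cv2
c=robot.read_camera("top")["frame"][:,:,::-1]
def crop(x0,y0,w,h,k,n):
    i=cv2.resize(c[y0:y0+h,x0:x0+w],None,fx=k,fy=k,interpolation=cv2.INTER_CUBIC)
    i=cv2.convertScaleAbs(i,alpha=1.6,beta=10)
    for g in range(0,w,10):
        cv2.line(i,(g*k,0),(g*k,6 if (x0+g)%50 else 14),(0,0,255),1)
    for g in range(0,h,10):
        cv2.line(i,(0,g*k),(6 if (y0+g)%50 else 14,g*k),(0,0,255),1)
    cv2.imwrite(f"pics/{n}.png",i)
crop(145,125,90,110,5,"dock"); crop(255,125,110,110,5,"packs")
```

```text
(no output)
```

View pics/dock.png

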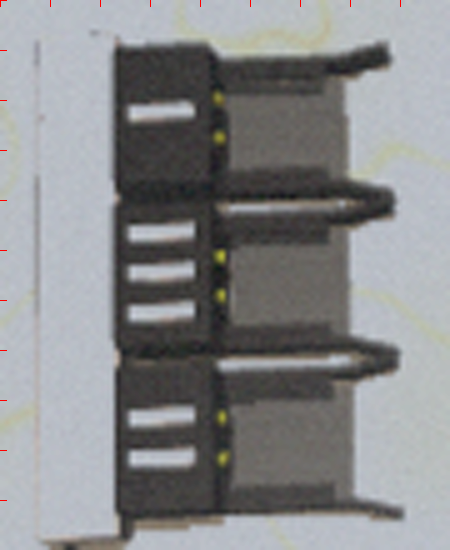

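View pics/packs.png

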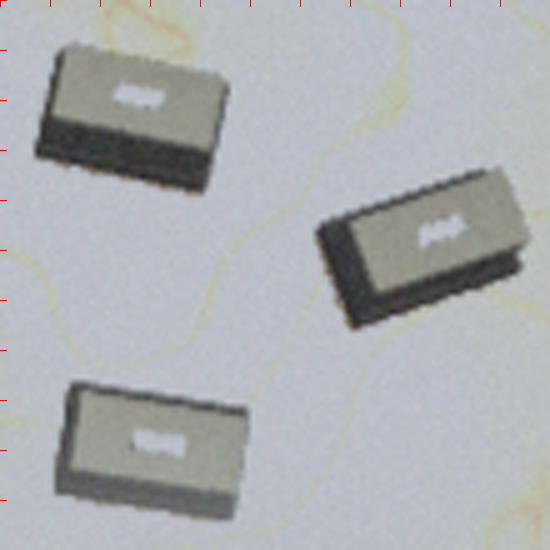

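In the enlarged top view the bar marks lie at crop y 112 (bay 1), 232–312 (bay 3) and 417–457 (bay 2), all at x≈161. The pack tops are clearly outlined. Next I convert these to world positions.

```bash
cat > h.py <<'E'
import numpy as np, cv2
def unproj(c,px,z):
    px=np.atleast_2d(px).astype(float); f=192/np.tan(np.radians(c["vertical_fov"]/2))
    d=np.c_[(px[:,0]-c["cx"])/f,(px[:,1]-c["cy"])/f,np.ones(len(px))]@c["R"]
    o=-c["R"].T@c["t"]; s=(z-o[2])/d[:,2]
    return (o+s[:,None]*d)[:,:2]
E
python3 - <<'E'
from h import *; from plant import robot
np.set_printoptions(precision=4,suppress=True)
c=robot.read_camera("top")
D=lambda p:np.array(p)/5.+[145,125]; P=lambda p:np.array(p)/5.+[255,125]
print("bars",unproj(c,D([(161,112),(161,272),(161,437)]),.066))
print("block front edge top",unproj(c,D([(210,46),(210,190),(213,510)]),.06), "back",unproj(c,D([(117,46),(117,193),(117,350),(117,512)]),.06))
print("rail back",unproj(c,D([(37,38),(37,540)]),.045))
print("wall tips",unproj(c,D([(388,55),(393,203),(398,360),(403,514)]),.028))
for n,q,l in (("A",[(66,47),(228,80),(208,152),(50,119)],(139,96)),("B",[(349,222),(500,168),(530,242),(377,294)],(442,231)),("C",[(74,390),(247,410),(235,490),(66,463)],(159,442))):
    w=unproj(c,P(q),.064); r=cv2.minAreaRect((w*1000).astype(np.float32))
    print(n,w.mean(0),r,unproj(c,P([l]),.064))
# segmentation check
g=c["frame"].astype(int); 
M=np.array([[0,0],[400,0],[400,400],[0,400]],np.float32)  # world mm grid: x .40+ , y -.30+
X,Y=np.meshgrid(np.arange(.40,.75,.001),np.arange(-.32,.02,.001)); W=np.c_[X.ravel(),Y.ravel(),np.full(X.size,.064)]
q=W@c["R"].T+c["t"]; f=192/np.tan(np.radians(c["vertical_fov"]/2))
u=(q[:,0]/q[:,2]*f+c["cx"]).reshape(X.shape).astype(np.float32); v=(q[:,1]/q[:,2]*f+c["cy"]).reshape(X.shape).astype(np.float32)
im=cv2.remap(c["frame"],u,v,cv2.INTER_LINEAR).astype(int)
m=((im.max(2)<118)&(im.mean(2)>65)&(im[:,:,2]<im[:,:,0]+1)).astype(np.uint8)
m=cv2.morphologyEx(cv2.morphologyEx(m,cv2.MORPH_CLOSE,np.ones((15,15))),cv2.MORPH_OPEN,np.ones((9,9)))
for k in cv2.findContours(m,0,1)[0]:
    if cv2.contourArea(k)>2000: print(cv2.minAreaRect(k), "-> +400,-320 mm")
E
```

```text
bars [[0.6537 0.2374]
 [0.5563 0.2343]
 [0.4586 0.2313]]
block front edge top [[0.6966 0.2102]
 [0.6072 0.2078]
 [0.4166 0.201 ]] back [[0.6967 0.2666]
 [0.6055 0.2634]
 [0.5106 0.2601]
 [0.4155 0.2567]]
rail back [[0.7066 0.3195]
 [0.4    0.3066]]
wall tips [[0.7008 0.1049]
 [0.6063 0.1008]
 [0.5087 0.0967]
 [0.4156 0.0927]]
A [ 0.6617 -0.0787] ((661.6582641601562, -79.48455810546875), (99.90338897705078, 46.31593704223633), 77.7596206665039) [[ 0.6638 -0.0794]]
B [ 0.5805 -0.2566] ((580.5199584960938, -256.5947570800781), (47.78632354736328, 97.21202087402344), 19.18299674987793) [[ 0.5807 -0.2583]]
C [ 0.4576 -0.0858] ((456.5116271972656, -86.3570327758789), (101.8033447265625, 47.28544616699219), 83.23519897460938) [[ 0.4553 -0.0879]]
((292.0, 248.5), (115.0, 114.0), 90.0) -> +400,-320 mm
((48.669464111328125, 241.1546630859375), (110.61923217773438, 65.66858673095703), 81.31365203857422) -> +400,-320 mm
((171.5, 57.0), (114.0, 93.0), 90.0) -> +400,-320 mm
```

Request:
apply_moves(
  delta_pos=[
    [0, 0, -1],
    [0, 0, -1],
    [0, 0, -1],
    [0, 0, -1],
    [0, 0, -1],
    [0, 0, -1],
    [0, 0, 0],
    [0, 0, 0],
  ],
  twist=[0.18, 0.18, 0.18, 0.18, 0.18, 0.18, 0.036, 0],
)

```text
t: 1.2
tool_pos: [0.2634, 0.5389, 0.303]
orientation: [2.218, 2.225, -0.001]
force: [0.5, 1.1, -0.4]
opening: 0.0926
gripper_force: 0.0
```

Request:
apply_moves(
  delta_pos=[
    [-4, 3.5, 0],
    [-4, 3.5, 0],
    [-4, 3.5, 0],
    [-4, 3.5, 0],
    [-4, 3.5, 0],
    [-4, 3.5, 0],
    [-4, 3.5, 0],
    [-4, 3.5, 0],
  ],
  twist=[0, 0, 0, 0, 0, 0, 0, 0],
)

```text
t: 2.2
tool_pos: [0.5442, 0.2175, 0.3029]
orientation: [-2.217, -2.225, 0.001]
force: [0.5, 0.8, 0.4]
opening: 0.0931
gripper_force: 0.0
```

Request:
apply_moves(
  delta_pos=[
    [-4, 0, 0],
    [-4, 0, 0],
    [-4, 0, 0],
    [0, 0, 0],
    [0, 0, 0],
  ],
  twist=[0, 0, 0, 0, 0],
)

```text
t: 2.82
tool_pos: [0.5434, 0.0993, 0.3032]
orientation: [-2.22, -2.222, 0.0]
force: [-0.1, 0.2, -1.1]
opening: 0.0931
gripper_force: 0.0
```

```bash
cat >> h.py <<'E'
def wun(c,px,z):
    px=np.atleast_2d(px).astype(float); f=192/np.tan(np.radians(c["vertical_fov"]/2))
    p=(px-[c["cx"],c["cy"]])/f; r=np.linalg.norm(p,axis=1,keepdims=True)
    d=np.c_[p/r*np.sin(r),np.cos(r)]@c["R"]; o=-c["R"].T@c["t"]; s=(z-o[2])/d[:,2]
    return (o+s[:,None]*d)[:,:2]
def wproj(c,X):
    q=np.atleast_2d(X)@c["R"].T+c["t"]; f=192/np.tan(np.radians(c["vertical_fov"]/2))
    h=np.linalg.norm(q[:,:2],axis=1,keepdims=True); th=np.arctan2(h,q[:,2:])
    return q[:,:2]/h*th*f+[c["cx"],c["cy"]]
E
python3 - <<'E'
from h import *; from plant import robot
import pickle
s=robot.read_state(); print(s['t'],s['tool_pos'],s['orientation'],s['q'],s['force'])
c=robot.read_camera("wrist"); pickle.dump(c,open("w1.pkl","wb"))
print(c["vertical_fov"],-c["R"].T@c["t"],c["R"])
i=cv2.convertScaleAbs(c["frame"][:,:,::-1],alpha=1.5,beta=10)
cv2.imwrite("pics/w1.png",cv2.resize(i,(800,600),interpolation=cv2.INTER_CUBIC))
E
```

```text
2.825 [0.54338712 0.0992822  0.30317765] [-2.21964999e+00 -2.22221585e+00  3.13327389e-04] [ 8.76233960e-02 -1.54909259e-02  1.53207145e+00  4.22774146e-04
  1.62562700e+00  8.64911287e-02] [-0.12049668  0.23696458 -1.13981268]
65.70646984690485 [0.54413507 0.18100379 0.44357358] [[ 9.99998863e-01  1.44686803e-03 -4.24786416e-04]
 [ 1.50777680e-03 -9.55308396e-01  2.95607165e-01]
 [ 2.19025271e-05 -2.95607469e-01 -9.55309491e-01]]
```

View pics/w1.png

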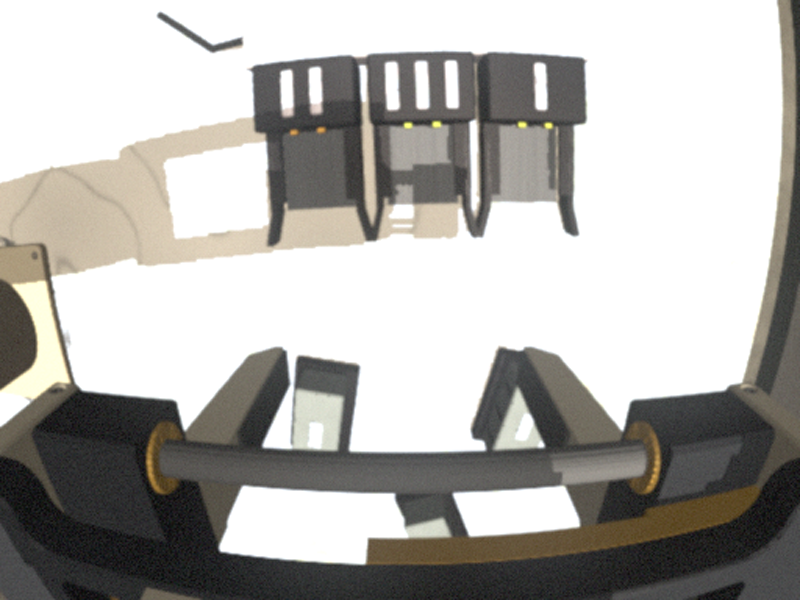

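The wrist view shows the dock clearly: bars at (287/316, 92), (392/422/452, 85) and (540, 86), and wall tips at rows of about 234–243. I'll fit the dock pose from these.

```bash
cat > fit.py <<'E'
from h import *; import pickle
from scipy.optimize import least_squares
c=pickle.load(open("w1.pkl","rb"))
obs=[((301.5,92),(85,98,66)),((422,85.3),(85,0,66)),((540,86),(85,-98,66)),
 ((252,69),(115,142,60)),((585,59),(115,-142,60)),
 ((323,240),(-50,98,28)),((425,237),(-50,0,28)),((524.5,235),(-50,-98,28))]
px=np.array([o[0] for o in obs])/1.5625; m=np.array([o[1] for o in obs])/1000.
def W(p):
    s,k=np.sin(p[2]),np.cos(p[2]); ex=np.array([-s,k]);ey=np.array([-k,-s])
    return np.c_[p[:2]+m[:,:1]*ex+m[:,1:2]*ey,m[:,2]]
r=least_squares(lambda p:(wproj(c,W(p))-px).ravel(),[.556,.15,.035],loss="soft_l1")
print(r.x); print(np.round((wproj(c,W(r.x))-px),1).tolist())
p=r.x; ex=np.array([-np.sin(p[2]),np.cos(p[2])]);ey=np.array([-ex[1],ex[0]])
for n,k in ((1,-98),(2,98),(3,0)):
    h=p[:2]+k/1000*ey; print(n,"home",h.round(4),"mouth",(h-.05*ex).round(4),"mm/px",.26/ (192/np.tan(np.radians(c["vertical_fov"]/2))))
E
python3 fit.py
```

```text
[0.56254448 0.1526317  0.03946479]
[[-0.7, -0.0], [0.0, -0.6], [0.8, -0.1], [-1.2, -2.8], [0.7, -1.7], [-2.8, 2.8], [0.2, 1.9], [3.6, 1.5]]
1 home [0.6605 0.1565] mouth [0.6624 0.1065] mm/px 0.0008744826773013256
2 home [0.4646 0.1488] mouth [0.4666 0.0988] mm/px 0.0008744826773013256
3 home [0.5625 0.1526] mouth [0.5645 0.1027] mm/px 0.0008744826773013256
```

Request:
apply_moves(
  delta_pos=[
    [-4.4, 2.95, 0],
    [-4.45, 2.95, 0],
    [-4.45, 2.95, 0],
    [-4.45, 3, 0],
    [0, 0, 4],
    [0, 0, 4],
    [0, 0, 5],
    [0, 0, 5],
  ],
  twist=[0, 0, 0, 0, 0.107, 0.106, 0, 0],
)

```text
t: 3.88
tool_pos: [0.6623, -0.0769, 0.1219]
orientation: [-2.442, -1.976, -0.0]
force: [1.0, 1.0, -0.4]
opening: 0.093
gripper_force: 0.0
```

Request:
apply_moves(
  delta_pos=[
    [0, 0, 3],
    [0, 0, 2],
    [0, 0, 1.3],
    [0, 0, 0],
  ],
  twist=[0, 0, 0, 0],
)

```text
t: 4.38
tool_pos: [0.662, -0.0781, 0.0603]
orientation: [-2.444, -1.973, 0.001]
force: [-0.2, -0.3, 0.7]
opening: 0.0933
gripper_force: 0.0
```

Request:
apply_moves(
  delta_pos=[
    [0, 0, 0],
    [0, 0, 0],
    [0, 0, 0],
    [0, 0, 0],
    [0, 0, 0],
    [0, 0, 0],
    [0, 0, 0],
    [0, 0, 0],
  ],
  twist=[0, 0, 0, 0, 0, 0, 0, 0],
  gripper=3.5,
  squeeze=15,
)

```text
t: 5.38
tool_pos: [0.6625, -0.0786, 0.0609]
orientation: [2.444, 1.972, 0.001]
force: [3.9, -1.6, 0.1]
opening: 0.0482
gripper_force: 15.0
```

Request:
apply_moves(
  delta_pos=[
    [0, 0, 0],
    [0, 0, 0],
    [2.4, 0.14, 0],
    [2.4, 0.14, 0],
    [2.4, 0.14, 0],
    [2.4, 0.15, 0],
    [2.2, 0, 0],
    [0, 0, 0],
  ],
  twist=[-0.126, -0.126, 0, 0, 0, 0, 0, 0],
)

```text
t: 6.38
tool_pos: [0.6629, 0.0426, 0.0609]
orientation: [-2.174, -2.265, -0.002]
force: [-0.6, 5.5, 4.1]
opening: 0.0482
gripper_force: 15.0
```

Run:
```python
from h import *; from plant import robot
import pickle
s=robot.read_state(); print(s['t'],s['tool_pos'],s['orientation'],s['force'])
c=robot.read_camera("wrist"); pickle.dump(c,open("w2.pkl","wb"))
i=cv2.resize(c["frame"][60:300,80:432,::-1],None,fx=2.25,fy=2.25,interpolation=cv2.INTER_CUBIC)
cv2.imwrite("pics/w2.png",i)
```

```text
6.375 [0.6629321  0.04262203 0.06088423] [-2.17441177e+00 -2.26538566e+00 -2.16048763e-03] [-0.59154087  5.46687468  4.09881851]
```

View pics/w2.png

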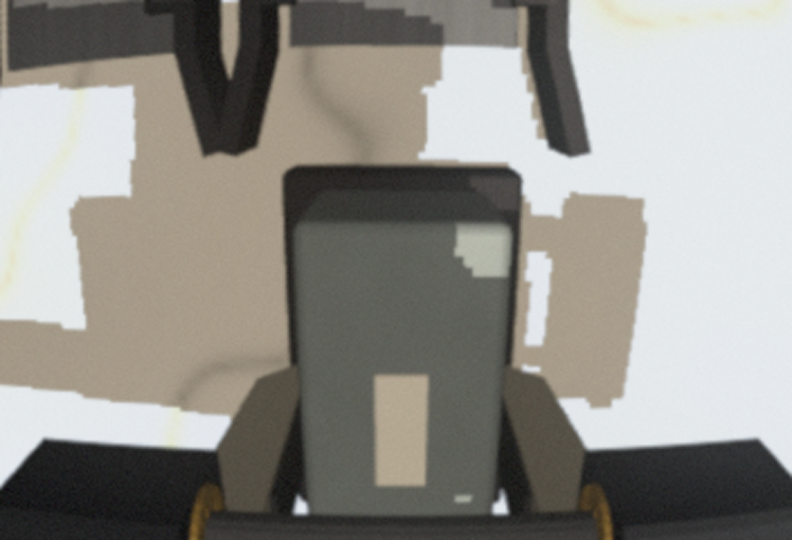

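The wrist view shows the pack foot (columns 284–521, mid 402) lined up with the bay 1 throat (mid ≈404–407). Its front is about 6 mm from the wall tips, so I move in with a 1 mm shift.

Request:
apply_moves(
  delta_pos=[
    [1, 0.08, 0],
    [1, 0, 0],
    [1, 0, 0],
    [1, 0, 0],
    [1, 0, 0],
    [1, 0, 0],
    [0, 0, 0],
  ],
  twist=[0, 0, 0, 0, 0, 0, 0],
)

```text
t: 7.3
tool_pos: [0.6617, 0.0998, 0.0608]
orientation: [2.178, 2.264, 0.0]
force: [0.1, 0.2, 3.8]
opening: 0.0482
gripper_force: 15.0
```

Request:
apply_moves(
  delta_pos=[
    [1, 0, 0],
    [1, 0, 0],
    [1, 0, 0],
    [1, 0, 0],
    [0, 0, 0],
  ],
  twist=[0, 0, 0, 0, 0],
)

```text
t: 7.92
tool_pos: [0.6602, 0.1397, 0.0608]
orientation: [-2.178, -2.264, -0.001]
force: [0.5, 0.1, 3.8]
opening: 0.0478
gripper_force: 15.0
```

Request:
apply_moves(
  delta_pos=[
    [0.5, 0, 0],
    [0.5, 0, 0],
    [0.2, 0, 0],
    [0.1, 0, 0],
    [0, 0, 0],
  ],
  twist=[0, 0, 0, 0, 0],
)

```text
t: 8.55
tool_pos: [0.6598, 0.1513, 0.0608]
orientation: [2.178, 2.263, -0.001]
force: [0.6, -5.2, 5.2]
opening: 0.0477
gripper_force: 15.0
```

Request:
apply_moves(
  delta_pos=[
    [0.1, 0, 0],
    [0.1, 0, 0],
    [0.1, 0, 0],
    [0.1, 0, 0],
    [0, 0, 0],
  ],
  twist=[0, 0, 0, 0, 0],
)

```text
t: 9.18
tool_pos: [0.6598, 0.1539, 0.0609]
orientation: [2.177, 2.261, -0.003]
force: [1.2, -10.0, 6.0]
opening: 0.0474
gripper_force: 15.0
```

Request:
apply_moves(
  delta_pos=[
    [0.2, 0, 0],
    [0.2, 0, 0],
    [0, 0, 0],
  ],
  twist=[0, 0, 0],
)

```text
t: 9.55
tool_pos: [0.6598, 0.1554, 0.0611]
orientation: [2.177, 2.259, -0.007]
force: [-1.3, -20.1, 8.2]
opening: 0.048
gripper_force: 15.0
```

Request:
apply_moves(
  delta_pos=[
    [0.2, 0, 0],
    [0.2, 0, 0],
    [0, 0, 0],
  ],
  twist=[0, 0, 0],
  squeeze=25,
)

```text
t: 9.93
tool_pos: [0.6599, 0.1561, 0.0615]
orientation: [2.176, 2.255, -0.013]
force: [-3.5, -32.6, 13.6]
opening: 0.0479
gripper_force: 25.0
```

Run:
```python
from h import *; from plant import robot
c=robot.read_camera("wrist")
i=cv2.resize(c["frame"][60:300,80:432,::-1],None,fx=2.25,fy=2.25,interpolation=cv2.INTER_CUBIC)
cv2.imwrite("pics/w3.png",cv2.convertScaleAbs(i,alpha=1.8,beta=10))
```

```text
(no output)
```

View pics/w3.png

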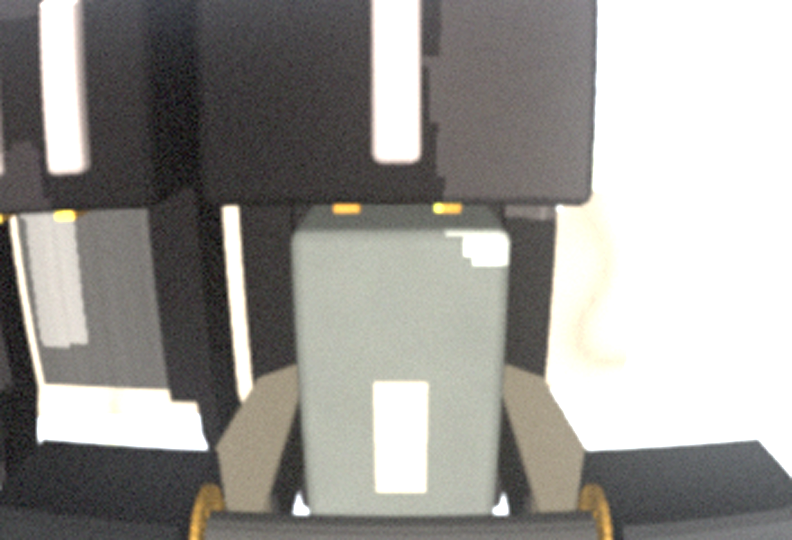

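```bash
cat > gap.py <<'E'
from h import *; from plant import robot; import sys
# args: block-front row, body-front row (crop px), col
b,r,u=map(float,sys.argv[1:4]); c=robot.read_camera("wrist")
f=lambda y:np.array([[u/2.25+80,y/2.25+60]])
B=wun(c,f(b),.06)[0];P=wun(c,f(r),.064)[0]; print("block",B,"body front",P,"gap mm (5=home)",np.linalg.norm(B-P)*1000, robot.read_state()["force"])
E
python3 gap.py 203 232 400
```

```text
block [0.65860233 0.21270903] body front [0.65880035 0.20726261] gap mm (5=home) 5.4500176187835905 [ -3.71069811 -32.93188652  13.37764163]
```

The pack body front (row 232) sits 5.4 mm from the block (row 203), and 5 mm means home; the 33 N push confirms it is at the stop. I release and check for spring-back.

Request:
apply_moves(
  delta_pos=[
    [0, 0, 0],
    [0, 0, 0],
    [0, 0, 0],
    [0, 0, 0],
  ],
  twist=[0, 0, 0, 0],
  gripper=6.5,
)

```text
t: 10.52
tool_pos: [0.6587, 0.1652, 0.0603]
orientation: [-2.177, -2.265, 0.0]
force: [-0.6, 0.1, 0.6]
opening: 0.065
gripper_force: 0.0
```

Run:
```python
from h import *; from plant import robot
c=robot.read_camera("wrist"); s=robot.read_state(); print(s['tool_pos'],s['force'],s['orientation'])
i=cv2.resize(c["frame"][60:300,80:432,::-1],None,fx=2.25,fy=2.25,interpolation=cv2.INTER_CUBIC)
cv2.imwrite("pics/w4.png",cv2.convertScaleAbs(i,alpha=1.8,beta=10))
```

```text
[0.65884517 0.16511508 0.06042057] [ 0.71012897 -0.78372179 -0.15437591] [-2.17674043e+00 -2.26482076e+00  1.80858216e-04]
```

View pics/w4.png

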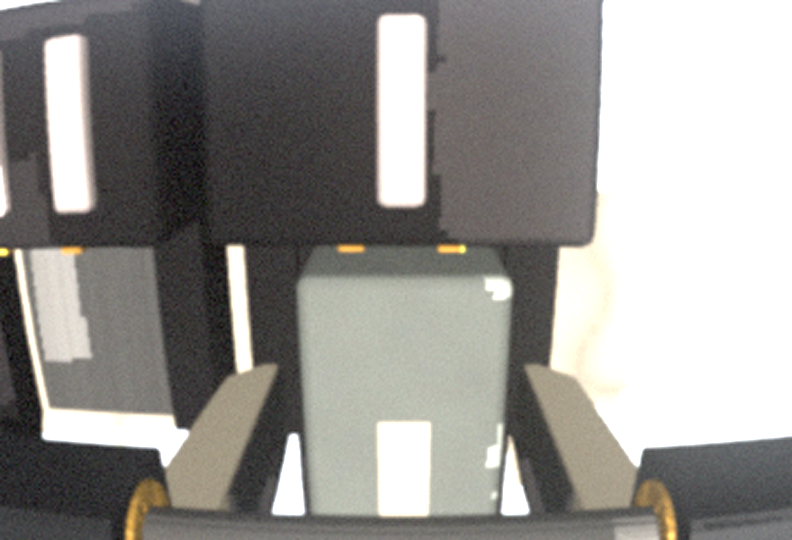

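```bash
python3 gap.py 244 278 404; python3 gap.py 243 276 404
```

```text
block [0.65856064 0.21290574] body front [0.65880797 0.20642071] gap mm (5=home) 6.4897382829027315 [0.12985355 0.46650334 0.3679973 ]
block [0.65862654 0.21302767] body front [0.65886366 0.20676009] gap mm (5=home) 6.272065362631973 [ 0.45379254 -0.35187866 -0.787322  ]
```

Request:
apply_moves(
  delta_pos=[
    [0, 0, -3.5],
    [0, 0, -3.5],
    [-5, 0, 0],
    [-4.8, 0, 0],
    [0, 0, 0],
    [0, 0, 3.1],
    [0, 0, 3.1],
    [0, 0, 3.1],
  ],
  twist=[0, 0, 0, 0, 0, 0, 0, 0],
  gripper=0.5,
)

```text
t: 11.68
tool_pos: [0.6628, 0.0678, 0.0367]
orientation: [-2.177, -2.265, -0.001]
force: [0.4, -0.4, -0.5]
opening: 0.0049
gripper_force: 0.0
```

Request:
apply_moves(
  delta_pos=[
    [0, 0, 0],
    [0.5, 0, 0],
    [0.5, 0, 0],
    [0.5, 0, 0],
    [0.2, 0, 0],
    [0.2, 0, 0],
    [0, 0, 0],
  ],
  twist=[0, 0, 0, 0, 0, 0, 0],
)

```text
t: 12.55
tool_pos: [0.6621, 0.0857, 0.0376]
orientation: [-2.178, -2.264, 0.0]
force: [0.6, -1.3, -0.6]
opening: 0.005
gripper_force: 0.0
```

Request:
apply_moves(
  delta_pos=[
    [0.2, 0, 0],
    [0.2, 0, 0],
    [0.2, 0, 0],
    [0.1, 0, 0],
    [0, 0, 0],
  ],
  twist=[0, 0, 0, 0, 0],
)

```text
t: 13.18
tool_pos: [0.6619, 0.0928, 0.0376]
orientation: [2.178, 2.264, 0.0]
force: [0.0, -0.1, 0.4]
opening: 0.0047
gripper_force: 0.0
```

Request:
apply_moves(
  delta_pos=[
    [0.1, 0, 0],
    [0.1, 0, 0],
    [0.1, 0, 0],
    [0.1, 0, 0],
    [0, 0, 0],
  ],
  twist=[0, 0, 0, 0, 0],
)

```text
t: 13.8
tool_pos: [0.6618, 0.0941, 0.0377]
orientation: [2.177, 2.262, -0.004]
force: [-1.4, -10.5, 0.5]
opening: 0.005
gripper_force: 5.5
```

Request:
apply_moves(
  delta_pos=[
    [0.2, 0, 0],
    [0.2, 0, 0],
    [0, 0, 0],
  ],
  twist=[0, 0, 0],
)

```text
t: 14.18
tool_pos: [0.6618, 0.0945, 0.0377]
orientation: [2.176, 2.258, -0.01]
force: [-0.5, -25.6, 2.2]
opening: 0.0055
gripper_force: 12.4
```

Request:
apply_moves(
  delta_pos=[
    [-0.8, 0, 0],
    [-1, 0, 0],
    [-1, 0, 0],
    [0, 0, -4],
    [0, 0, -4],
  ],
  twist=[0, 0, 0, 0, 0],
)

```text
t: 14.8
tool_pos: [0.662, 0.0724, 0.1178]
orientation: [-2.177, -2.263, 0.002]
force: [-0.6, 0.5, 0.8]
opening: 0.0054
gripper_force: 0.0
```

Run:
```python
from h import *; from plant import robot
s=robot.read_state(); print(s['t'],s['tool_pos'],s['orientation'])
c=robot.read_camera("wrist")
i=cv2.resize(c["frame"][20:260,140:360,::-1],None,fx=2.5,fy=2.5,interpolation=cv2.INTER_CUBIC)
cv2.imwrite("pics/w5.png",cv2.convertScaleAbs(i,alpha=1.8,beta=10))
```

```text
14.8 [0.6620021  0.07242199 0.11776247] [-2.17680254e+00 -2.26326652e+00  1.63995648e-03]
```

View pics/w5.png

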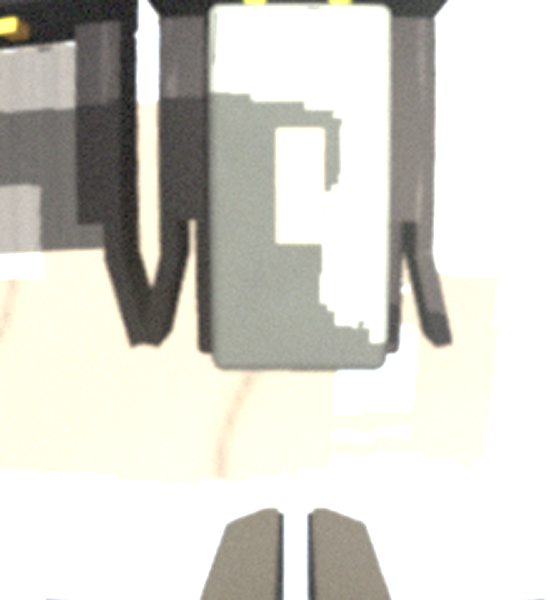

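Pack A is home: its tail at row 350 overhangs the wall tips by about 5 mm, as it should, and pushing it from behind met a hard stop at 25 N. Next is pack C into bay 2.

Request:
apply_moves(
  delta_pos=[
    [-3.02, -4.22, 0],
    [-3.02, -4.22, 0],
    [-3.02, -4.22, 0],
    [-3.02, -4.22, 0],
    [-3.04, -4.22, 0],
    [0, 0, 0],
    [0, 0, 2.5],
    [0, 0, 2],
  ],
  twist=[0, 0, 0, 0, 0, 0.158, 0, 0],
  gripper=9.3,
)

```text
t: 15.85
tool_pos: [0.4578, -0.0869, 0.0723]
orientation: [2.349, 2.085, 0.001]
force: [0.4, -0.8, -0.9]
opening: 0.0804
gripper_force: 0.0
```

Request:
apply_moves(
  delta_pos=[
    [0, 0, 1.2],
    [0, 0, 0],
  ],
  twist=[0, 0],
)

```text
t: 16.1
tool_pos: [0.457, -0.0864, 0.0598]
orientation: [-2.348, -2.085, 0.001]
force: [0.2, -0.2, 0.3]
opening: 0.0927
gripper_force: 0.0
```

Request:
apply_moves(
  delta_pos=[
    [0, 0, 0],
    [0, 0, 0],
    [0, 0, 0],
    [0, 0, 0],
    [0, 0, 0],
    [0, 0, 0],
    [0, 0, 0],
  ],
  twist=[0, 0, 0, 0, 0, 0, 0],
  gripper=3.5,
  squeeze=15,
)

```text
t: 16.98
tool_pos: [0.4569, -0.0866, 0.0606]
orientation: [-2.349, -2.084, 0.002]
force: [-5.7, 0.3, 5.7]
opening: 0.0484
gripper_force: 14.9
```

Request:
apply_moves(
  delta_pos=[
    [0, 0, 0],
    [2.4, 0.4, 0],
    [2.4, 0.4, 0],
    [2.4, 0.4, 0],
    [2.4, 0.4, 0],
    [2.0, 0, 0],
    [0, 0, 0],
  ],
  twist=[-0.158, 0, 0, 0, 0, 0, 0],
)

```text
t: 17.85
tool_pos: [0.4692, 0.0312, 0.0607]
orientation: [-2.175, -2.266, -0.001]
force: [0.3, 4.5, 1.0]
opening: 0.0482
gripper_force: 14.9
```

Run:
```python
from h import *; from plant import robot
s=robot.read_state(); print(s['t'],s['tool_pos'],s['orientation'],s['force'])
c=robot.read_camera("wrist")
i=cv2.resize(c["frame"][60:300,80:432,::-1],None,fx=2.25,fy=2.25,interpolation=cv2.INTER_CUBIC)
cv2.imwrite("pics/w6.png",cv2.convertScaleAbs(i,alpha=1.5))
```

```text
17.85 [0.46918689 0.0311813  0.06069468] [-2.17535198e+00 -2.26567236e+00 -1.34794807e-03] [0.28741046 4.51707298 0.95191284]
```

View pics/w6.png

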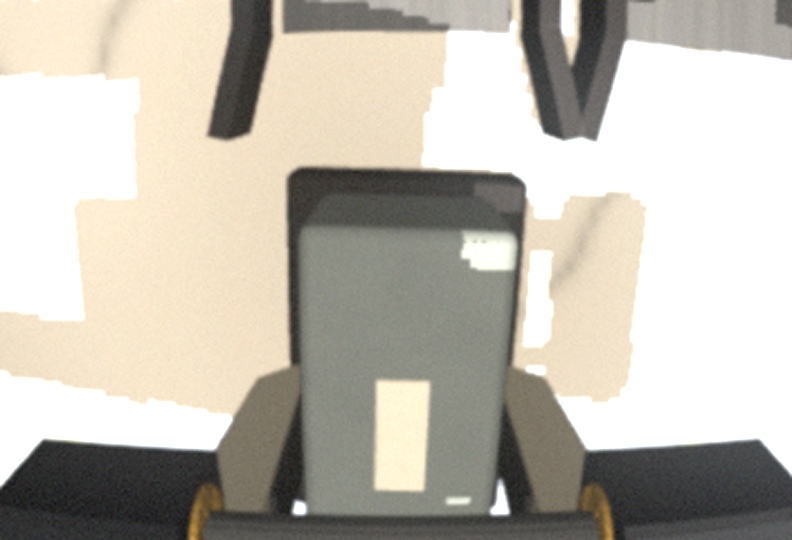

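The view shows pack C's foot (mid 406) turned about 2° clockwise relative to the bay 2 throat (mid ≈399). I turn it -0.035 and slide in.

Request:
apply_moves(
  delta_pos=[
    [0, -0.05, 0],
    [1, 0, 0],
    [1, 0, 0],
    [1, 0, 0],
    [1, 0, 0],
    [1, 0, 0],
    [1, 0, 0],
    [0, 0, 0],
  ],
  twist=[-0.035, 0, 0, 0, 0, 0, 0, 0],
)

```text
t: 18.9
tool_pos: [0.4641, 0.0913, 0.0607]
orientation: [-2.136, -2.302, -0.002]
force: [-0.4, 3.2, 0.3]
opening: 0.0479
gripper_force: 14.9
```

Request:
apply_moves(
  delta_pos=[
    [0, 0.2, 0],
    [1, 0.035, 0],
    [1, 0.035, 0],
    [1, 0.035, 0],
    [0, 0, 0],
  ],
  twist=[0, 0, 0, 0, 0],
)

```text
t: 19.52
tool_pos: [0.4651, 0.1212, 0.0607]
orientation: [-2.136, -2.302, -0.002]
force: [0.1, 3.7, 0.3]
opening: 0.0481
gripper_force: 14.9
```

Request:
apply_moves(
  delta_pos=[
    [1, 0.035, 0],
    [0.5, 0.02, 0],
    [0.3, 0, 0],
    [0, 0, 0],
  ],
  twist=[0, 0, 0, 0],
)

```text
t: 20.02
tool_pos: [0.4643, 0.1382, 0.0607]
orientation: [-2.137, -2.302, -0.001]
force: [-0.2, -2.2, 1.2]
opening: 0.0475
gripper_force: 14.8
```

Request:
apply_moves(
  delta_pos=[
    [0.3, 0.01, 0],
    [0.2, 0.01, 0],
    [0.2, 0.01, 0],
    [0.1, 0, 0],
    [0, 0, 0],
  ],
  twist=[0, 0, 0, 0, 0],
)

```text
t: 20.65
tool_pos: [0.464, 0.146, 0.0606]
orientation: [-2.138, -2.302, -0.0]
force: [0.1, -4.2, 1.0]
opening: 0.0482
gripper_force: 14.8
```

Request:
apply_moves(
  delta_pos=[
    [0.2, 0, 0],
    [0.2, 0, 0],
    [0, 0, 0],
  ],
  twist=[0, 0, 0],
)

```text
t: 21.02
tool_pos: [0.4637, 0.1478, 0.0608]
orientation: [2.137, 2.3, -0.005]
force: [-2.5, -16.5, 7.7]
opening: 0.0479
gripper_force: 15.0
```

Request:
apply_moves(
  delta_pos=[
    [0, 0, 0],
    [0, 0, 0],
    [0, 0, 0],
    [0, 0, -3.5],
    [0, 0, -3.5],
    [-4.3, 0, 0],
    [-4.2, 0, 0],
  ],
  twist=[0, 0, 0, 0, 0, 0.035, 0],
  gripper=6.5,
)

```text
t: 21.9
tool_pos: [0.469, 0.0647, 0.1314]
orientation: [2.175, 2.265, 0.002]
force: [1.0, -0.4, 0.2]
opening: 0.0653
gripper_force: 0.0
```

Request:
apply_moves(
  delta_pos=[
    [0, 0, 0],
    [0, 0, 0],
    [0, 0, 3.1],
    [0, 0, 3.1],
    [0, 0, 3.1],
    [0, 0, 0],
  ],
  twist=[0, 0, 0, 0, 0, 0],
  gripper=0.5,
)

```text
t: 22.65
tool_pos: [0.4658, 0.066, 0.0351]
orientation: [-2.173, -2.263, 0.006]
force: [-0.2, 0.4, 0.4]
opening: 0.01
gripper_force: 0.0
```

Request:
apply_moves(
  delta_pos=[
    [0.6, 0, 0],
    [0.6, 0, 0],
    [0.6, 0, 0],
    [0.2, 0, 0],
    [0.2, 0, 0],
    [0, 0, 0],
  ],
  twist=[0, 0, 0, 0, 0, 0],
)

```text
t: 23.4
tool_pos: [0.4679, 0.0865, 0.038]
orientation: [2.177, 2.264, -0.001]
force: [-0.2, -3.6, 3.6]
opening: 0.0049
gripper_force: 1.8
```

Request:
apply_moves(
  delta_pos=[
    [0.2, 0, 0],
    [0.2, 0, 0],
    [0.2, 0, 0],
    [0, 0, 0],
  ],
  twist=[0, 0, 0, 0],
)

```text
t: 23.9
tool_pos: [0.4679, 0.0874, 0.038]
orientation: [2.173, 2.259, -0.011]
force: [-2.1, -32.4, 7.6]
opening: 0.005
gripper_force: 16.1
```

Request:
apply_moves(
  delta_pos=[
    [-1, 0, 0],
    [-1, 0, 0],
    [-1, 0, 0],
    [0, 0, -4],
    [0, 0, -4],
    [0, 0, 0],
  ],
  twist=[0, 0, 0, 0, 0, 0],
)

```text
t: 24.65
tool_pos: [0.4713, 0.063, 0.1214]
orientation: [2.174, 2.261, 0.008]
force: [0.2, 0.2, 0.0]
opening: 0.0046
gripper_force: 0.0
```

Request:
apply_moves(
  delta_pos=[
    [-5.4, 1.61, 0],
    [-5.4, 1.61, 0],
    [-5.4, 1.61, 0],
    [-5.4, 1.61, 0],
    [-5.4, 1.61, 0],
    [-5.4, 1.61, 0],
    [0, 0, 0],
    [0, 0, 0],
  ],
  twist=[0, 0, 0, 0, 0, 0, -0.148, -0.147],
  gripper=9.3,
)

```text
t: 25.65
tool_pos: [0.5769, -0.2577, 0.1155]
orientation: [-1.815, -2.561, -0.0]
force: [0.3, -0.5, 0.2]
opening: 0.0808
gripper_force: 0.0
```

Request:
apply_moves(
  delta_pos=[
    [0, 0, 0],
    [0, 0, 2.5],
    [0, 0, 2.5],
    [0, 0, 1.1],
    [0, 0, 0],
  ],
  twist=[0, 0, 0, 0, 0],
)

```text
t: 26.28
tool_pos: [0.577, -0.2565, 0.0555]
orientation: [-1.822, -2.557, 0.0]
force: [-0.2, -0.7, 0.8]
opening: 0.0928
gripper_force: 0.0
```

Request:
apply_moves(
  delta_pos=[
    [0, 0, 0],
    [0, 0, 0],
    [0, 0, 0],
    [0, 0, 0],
    [0, 0, 0],
    [0, 0, 0],
    [0, 0, 0],
  ],
  twist=[0, 0, 0, 0, 0, 0, 0],
  gripper=3.5,
  squeeze=15,
)

```text
t: 27.15
tool_pos: [0.5785, -0.257, 0.0571]
orientation: [1.82, 2.559, 0.001]
force: [5.0, 2.2, 2.3]
opening: 0.0477
gripper_force: 15.0
```

Request:
apply_moves(
  delta_pos=[
    [0, 0, 0],
    [0, 0, 0],
    [4.5, 0.02, 0],
    [4.5, 0.02, 0],
    [4.5, 0.02, 0],
    [4.5, 0.02, 0],
    [4.5, 0.01, 0],
    [4, 0, 0],
  ],
  twist=[0.148, 0.147, 0, 0, 0, 0, 0, 0],
)

```text
t: 28.15
tool_pos: [0.5681, 0.0077, 0.057]
orientation: [2.177, 2.263, -0.003]
force: [1.7, -5.6, 1.2]
opening: 0.0481
gripper_force: 15.0
```

Request:
apply_moves(
  delta_pos=[
    [2.5, 0, 0],
    [0, 0, 0],
    [0, 0, 0],
  ],
  twist=[0, 0, 0],
)

```text
t: 28.52
tool_pos: [0.5672, 0.0339, 0.0571]
orientation: [-2.176, -2.265, -0.002]
force: [-1.5, 6.7, 4.6]
opening: 0.0475
gripper_force: 15.0
```

Run:
```python
from h import *; from plant import robot
s=robot.read_state(); print(s['t'],s['tool_pos'],s['orientation'],s['force'])
c=robot.read_camera("wrist"); g=cv2.cvtColor(c["frame"],cv2.COLOR_RGB2GRAY)
i=g[60:300,80:432]; b=cv2.resize(i,None,fx=2.25,fy=2.25,interpolation=cv2.INTER_CUBIC)
for r in (20,60,90,120,185,200,260,440): print(r,[int(v) for v in b[r,180:620:10]])
print("cols from row 100 step 6")
for u in (310,350,400,450,500): print(u,[int(v) for v in b[100:260:5,u]])
```

```text
28.525 [0.5672291  0.03385408 0.05706721] [-2.17562955e+00 -2.26455277e+00 -1.54012498e-03] [-1.46709615  6.72582877  4.56369391]
20 [33, 20, 22, 78, 165, 46, 40, 30, 26, 113, 109, 74, 76, 77, 81, 81, 83, 82, 79, 80, 78, 82, 80, 82, 87, 84, 131, 137, 139, 135, 135, 136, 136, 120, 152, 38, 49, 76, 81, 237, 139, 30, 27, 53]
60 [33, 31, 24, 26, 41, 40, 36, 27, 45, 164, 162, 166, 163, 164, 165, 164, 162, 165, 161, 147, 146, 161, 165, 166, 166, 168, 168, 231, 237, 238, 237, 238, 238, 237, 225, 81, 38, 68, 76, 82, 32, 34, 49, 65]
90 [32, 36, 25, 32, 38, 40, 28, 29, 160, 161, 158, 161, 163, 164, 165, 165, 164, 159, 152, 150, 157, 163, 166, 166, 166, 203, 224, 237, 237, 237, 237, 237, 237, 237, 238, 166, 50, 49, 77, 76, 54, 43, 71, 66]
120 [25, 34, 39, 36, 44, 30, 28, 122, 160, 160, 158, 163, 161, 161, 162, 160, 158, 147, 148, 158, 163, 163, 165, 165, 164, 238, 238, 238, 238, 237, 237, 237, 238, 238, 237, 225, 160, 52, 52, 79, 79, 74, 70, 153]
185 [158, 157, 157, 158, 156, 157, 160, 158, 159, 156, 81, 39, 39, 40, 40, 43, 42, 39, 42, 40, 42, 41, 45, 44, 45, 45, 51, 52, 53, 63, 63, 67, 68, 65,
[... 748 characters left out ...]
161, 158, 154, 152, 143, 134, 50, 36, 40, 43, 40, 42, 42, 52, 55, 59, 59, 58, 74, 92, 97, 102, 100]
350 [158, 157, 154, 151, 147, 138, 143, 148, 155, 157, 156, 160, 160, 162, 147, 52, 37, 39, 42, 42, 50, 56, 63, 59, 56, 59, 58, 75, 93, 96, 101, 101]
400 [167, 164, 163, 164, 165, 164, 165, 165, 164, 162, 163, 162, 164, 161, 143, 52, 41, 45, 45, 46, 55, 57, 61, 59, 59, 59, 60, 74, 92, 98, 99, 99]
450 [238, 238, 238, 238, 238, 237, 237, 237, 237, 238, 238, 237, 236, 183, 148, 54, 48, 52, 50, 49, 57, 64, 62, 62, 61, 61, 62, 78, 96, 99, 106, 104]
500 [238, 237, 237, 238, 238, 237, 238, 238, 239, 237, 239, 237, 236, 224, 160, 79, 51, 68, 79, 77, 78, 80, 79, 69, 57, 60, 62, 100, 149, 172, 188, 188]
```

Pixel profiles show pack B's foot square (front at row 173 across) with mid 401. The bay 3 throat mid is about 396, so I shift 1.2 mm left and slide in.

Request:
apply_moves(
  delta_pos=[
    [0, -0.12, 0],
    [1, 0, 0],
    [1, 0, 0],
    [1, 0, 0],
    [1, 0, 0],
    [1, 0, 0],
    [1, 0, 0],
    [0, 0, 0],
  ],
  twist=[0, 0, 0, 0, 0, 0, 0, 0],
)

```text
t: 29.58
tool_pos: [0.564, 0.0921, 0.057]
orientation: [2.177, 2.264, -0.001]
force: [-0.2, -2.0, 4.2]
opening: 0.048
gripper_force: 15.0
```

Request:
apply_moves(
  delta_pos=[
    [1, 0, 0],
    [1, 0, 0],
    [1, 0, 0],
    [0.5, 0, 0],
    [0, 0, 0],
  ],
  twist=[0, 0, 0, 0, 0],
)

```text
t: 30.2
tool_pos: [0.5627, 0.1267, 0.057]
orientation: [2.177, 2.264, -0.001]
force: [0.8, -3.8, 5.7]
opening: 0.0481
gripper_force: 15.0
```

Request:
apply_moves(
  delta_pos=[
    [0.8, 0, 0],
    [0.6, 0, 0],
    [0.5, 0, 0],
    [0.2, 0, 0],
    [0.2, 0, 0],
    [0, 0, 0],
  ],
  twist=[0, 0, 0, 0, 0, 0],
)

```text
t: 30.95
tool_pos: [0.562, 0.149, 0.057]
orientation: [2.177, 2.263, -0.002]
force: [0.7, -6.7, 5.2]
opening: 0.048
gripper_force: 15.0
```

Request:
apply_moves(
  delta_pos=[
    [0.2, 0, 0],
    [0.2, 0, 0],
    [0, 0, 0],
  ],
  twist=[0, 0, 0],
)

```text
t: 31.32
tool_pos: [0.5618, 0.1521, 0.057]
orientation: [2.177, 2.262, -0.003]
force: [0.2, -11.2, 6.2]
opening: 0.0479
gripper_force: 15.0
```

Request:
apply_moves(
  delta_pos=[
    [0.2, 0, 0],
    [0, 0, 0],
    [0, 0, 0],
  ],
  twist=[0, 0, 0],
)

```text
t: 31.7
tool_pos: [0.5618, 0.1526, 0.057]
orientation: [2.176, 2.26, -0.006]
force: [0.4, -17.5, 7.2]
opening: 0.0477
gripper_force: 15.0
```

Request:
apply_moves(
  delta_pos=[
    [0, 0, 0],
    [0, 0, 0],
    [0, 0, 0],
    [0, 0, -3.5],
    [0, 0, -3.5],
    [-4.6, 0, 0],
    [-4.6, 0, 0],
  ],
  twist=[0, 0, 0, 0, 0, 0, 0],
  gripper=6.3,
)

```text
t: 32.58
tool_pos: [0.5652, 0.0645, 0.1274]
orientation: [2.174, 2.266, 0.002]
force: [0.1, -0.6, 0.7]
opening: 0.063
gripper_force: 0.0
```

Request:
apply_moves(
  delta_pos=[
    [0, 0, 0],
    [0, 0, 0],
    [0, 0, 3],
    [0, 0, 3],
    [0, 0, 2.9],
    [0, 0, 0],
  ],
  twist=[0, 0, 0, 0, 0, 0],
  gripper=0.5,
)

```text
t: 33.33
tool_pos: [0.5622, 0.0661, 0.0348]
orientation: [-2.173, -2.263, 0.006]
force: [-0.2, 0.2, 0.6]
opening: 0.0081
gripper_force: 0.0
```

Request:
apply_moves(
  delta_pos=[
    [0.6, 0, 0],
    [0.6, 0, 0],
    [0.6, 0, 0],
    [0.4, 0, 0],
    [0.2, 0, 0],
    [0, 0, 0],
  ],
  twist=[0, 0, 0, 0, 0, 0],
)

```text
t: 34.08
tool_pos: [0.5639, 0.0888, 0.0376]
orientation: [-2.178, -2.264, 0.0]
force: [-0.2, -0.3, 0.0]
opening: 0.005
gripper_force: 0.0
```

Request:
apply_moves(
  delta_pos=[
    [0.2, 0, 0],
    [0.2, 0, 0],
    [0.2, 0, 0],
    [0, 0, 0],
  ],
  twist=[0, 0, 0, 0],
)

```text
t: 34.58
tool_pos: [0.5639, 0.0907, 0.0376]
orientation: [2.176, 2.261, -0.007]
force: [-0.3, -19.2, 2.2]
opening: 0.005
gripper_force: 9.4
```

Request:
apply_moves(
  delta_pos=[
    [0.2, 0, 0],
    [0, 0, 0],
    [-1, 0, 0],
    [-2, 0, 0],
    [-2, 0, 0],
    [0, 0, -5],
    [0, 0, -5],
    [0, 0, 0],
  ],
  twist=[0, 0, 0, 0, 0, 0, 0, 0],
)

```text
t: 35.58
tool_pos: [0.5692, 0.0458, 0.1433]
orientation: [2.174, 2.259, 0.01]
force: [-0.7, 0.6, 0.4]
opening: 0.0051
gripper_force: 0.0
```

Run:
```python
from h import *; from plant import robot
s=robot.read_state(); print(s['t'],s['tool_pos'],s['force'])
c=robot.read_camera("wrist"); g=cv2.cvtColor(c["frame"],cv2.COLOR_RGB2GRAY).astype(float)
# rear edge of each pack body top (z=.064, at bay x=-50): strongest gradient along bay x
ex=np.array([-.0395,.9992]);ey=np.array([-.9992,-.0395]); h3=np.array([.5619,.1510])
for n,k in ((1,-.098),(2,.098),(3,0)):
    t=np.arange(-.075,-.030,.0005); P=[]
    for j in np.arange(-.012,.013,.004):
        X=h3+(k+j)*ey+t[:,None]*ex; p=wproj(c,np.c_[X,np.full(len(t),.064)]).astype(np.float32)
        P.append(cv2.remap(g,p[:,:1],p[:,1:],cv2.INTER_LINEAR).ravel())
    print(n,[int(t[np.argmax(np.abs(np.diff(q)))]*10000)/10 for q in P])
```

```text
35.575 [0.5692011  0.04582375 0.14326833] [-0.65130159  0.55678874  0.38226511]
1 [-47.4, -47.9, -47.9, -47.9, -47.4, -47.4, -47.9]
2 [-47.9, -47.4, -47.4, -47.9, -47.9, -47.4, -47.4]
3 [-56.9, -47.9, -47.4, -47.4, -47.9, -47.4, -47.9]
```

All three pack rears line up within 0.5 mm of each other, square to the dock and at the same depth, so all are home.

```bash
python3 -c "
from plant import robot
print(robot.close_job())"
```

```text
the job is handed in; nothing more can be done
None
```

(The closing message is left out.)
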